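Close the packed sample carton

TASK

Close the cardboard carton that has the vial standing in it: first fold its short side flap fully down, then fold the broad opposite flap fully down over it, so that both lie flat. Leave the other, empty carton alone.

Things in the scene. Friction and masses are not known exactly. Their poses are not given: they have to be found in the camera images.
- carton: Brown cardboard carton to close: 100 mm (own x) by 100 mm (own y), walls 100 mm high, 4 mm thick, fixed to the bench. It holds a glass vial with a grey cap (46 mm wide, 91 mm tall), below the rim. Origin: centre of its underside, z up. Narrow end flaps at +x and -x are already folded in. The short flap hangs on the -y rim, the broad flap on the +y rim; both start open, leaning outward.
- carton_short (a joint): Angle of its short flap, rad: 0 flat and closed (stop), 1.57 upright, more leans outward (stop at 2.4). A 3 mm board, 42 mm from hinge to free edge, 98 mm wide; hinge line along the carton's x at its y = -50 mm, z = 103 mm. Stiff crease: stays where it is left, about 1 N at the free edge turns it.
- carton_broad (a joint): Angle of its broad flap, rad: 0 flat and closed (stop), 1.57 upright, more leans outward (stop at 2.4). A 3 mm board, 70 mm from hinge to free edge, 98 mm wide; hinge line along the carton's x at its y = +50 mm, z = 106 mm: it closes just above the short flap, overlapping it by 12 mm. Stays where it is left, about 0.6 N at the free edge turns it.
- spare: The empty carton, to be left alone: same build, size, frame and open flaps as the other (the broad flap rises to about 180 mm above the bench and leans out up to 45 mm beyond the +y wall, the short one up to 30 mm beyond the -y wall). Origin: centre of its underside.

How it is judged (in metres and radians):
On the way, in this order (a step that is already met when the one before it is completed fails the run):
1. the short flap is folded down (within 10 degrees of flat) while the broad flap still stands open (value of joint carton_short below 0.175 rad and value of joint carton_broad above 1 rad), for 0.2 s.
2. the broad flap is folded down over it (within 10 degrees of flat) (value of joint each of carton_short, carton_broad below 0.175 rad), for 0.2 s.
At the end, for the whole second after the job is handed in: Both the short and the broad flap of the carton with the vial lie flat, within 10 degrees, the short one having been folded first (all of step 2); the robot touches nothing.
It fails at once if the robot pushes against the empty carton or its flaps (more than 1 N) (contact force between spare and the fingers above 1 N or contact force between spare and the arm above 1 N).
It also fails if it takes over 38 s, if anything falls off the work surface, if the arm or the gripper's body presses on something with over 40 N, if the wrist force passes 120 N, or if a joint passes its speed limit or range.

ROBOT

A 6-joint arm with a two-finger parallel gripper is mounted at the origin on a cart in front of the work surface, level with it; the furniture and walls round the work are solid. World frame = base frame: x ahead of the robot, y to its left, z up, the work surface at z = 0. Lengths are in mm, angles in rad, forces in N, time in s.
With the tool pointing down it reaches from about 375 to 750 mm from the base axis. Payload 9 kg.
Tool frame: the origin (TCP) lies at the very end of the fingers, on their centre line; the grasp point (between the pads) lies r.tcp_to_grasp behind it (r.tcp_to_grasp is the distance from the TCP to the grasp point, in mm); z points along the fingers, y is the line along which they close (so a half turn about z gives the same grasp; the last joint's range is limited). The gripper opens to 85 mm and grips with 20 to 120 N. Pads are 22 mm wide; open, the fingers measure 114 mm over their backs; the gripper's body (76 mm by 85 mm) begins 54 mm behind the grasp point. The pads swing forward as they close: fully open they stand 13 mm farther back than shut.
Start: joints at [-1.464, 0.104, 0.097, 1.564, 0, 1.353], TCP at [191.482, -568.658, 231.331] pointing down, gripper open.
Joint ranges: [-2.99, 2.99], [-0.84, 1.86], [-1.1, 1.16], [-1.84, 2.11], [-1.51, 1.56], [-3.14, 3.14]. Speed limits (rad/s): [2.22, 2.22, 2.57, 3.14, 3.14, 3.14].

INTERFACE

Orientations are given as [roll, pitch, yaw] about the fixed x, y, z axes, in that order (R = Rz(yaw) Ry(pitch) Rx(roll)).
In Python, from station import r gives the robot as it stands.
- The arm moves only by the shell command python3 -m crank 'ROWS' [FORCE]. ROWS is JSON, a list of rows, each an object with "offset": the shift along the tool's x, y, z in mm, a list of three; "delta_rot": the turn, a rotation vector about the tool's x, y, z in rad, a list of three; "gripper": the gripper's target within -1 to 1 (shut at 1, half-way at 0, fully open at -1). In form: [{"offset": [x, y, z], "delta_rot": [wx, wy, wz], "gripper": gripper}, ...]. A call has 1 to 12 rows; each row is the pose to reach, as a shift and turn from the pose commanded when the call began, along the tool's axes at that moment; what a row does not reach only later rows make up. A row lasts 1/10 s, in which the tool goes at most 50 mm and 8.59 degrees, less where a joint would pass 70% of its speed; a pose out of reach is approached as far as the arm can. A call with a gripper value outside its range is refused whole. The fingers move at their own pace and stop on an object; FORCE is the grip in N (left out, the last holds). Time passes only in rows, so rows that repeat a pose let the fingers close. It gives the time, the measured TCP pose, the force, the opening and the grip force at its end, in the units of the state.
- r.read_state(): the state, without advancing time (a new reading comes with each control period).
- r.camera(name): name is "scene" or "top"; returns a dict with "image" (400x640x3 uint8, red, green, blue), "depth" (400x640 float32, mm along the optical axis (not along the pixel's ray), 0 where there is no reading), "fovy" (degrees; the focal length in pixels is half the picture's height over the tangent of half this angle, whatever the lens; pixels are square), "cx", "cy" (the principal point, pixels), "k1" (the pictures are not rectified: a ray, as slopes to the right and down, at radius r is drawn at 1 + k1 r^2 times it, then the intrinsics apply), "R" (3x3) and "t" (3): a world point X has camera coordinates R X + t. Camera axes: x right, y down, z forward; pixel columns grow to the right and rows downward; lengths in mm; the calibration is good to about 2 mm. A picture is of the moment at which its call begins.
- r.close_job(): hands the job in; it is judged then, once.
The state is a dict: "time": time; "q": joint angles; "qd": joint speeds; "joint_torque": joint torques, N m; "eef_pos": TCP position; "ee_rot": TCP orientation; "ft_force": force on the tool from outside, world axes, zero at the start; "ft_torque": the same for the moment, N m; "finger_gap": finger opening in mm; "grip_force": force on a finger pad.
Only numpy, scipy, OpenCV 4.12 (cv2) and the standard library are available. Lean on these libraries where they do the work, as an engineer would, in place of code of your own. Each camera call takes 0.05 s, during which the arm holds its last target. There are 200 camera calls.

## Working session

There is one attempt and no reset: what is moved stays moved. The work goes in short steps, Python scripts to look and compute and a shell command to move; the robot and the scene stay as the last step left them, time stands still between calls to the robot, and variables do not carry over. Pictures are saved under pics/ and viewed, at most 10 in all, crops included, and the job is handed in when it is done.

```bash
mkdir -p pics; cat > h.py <<'E'
import numpy as np, cv2
from station import r
def snap(n,f):
    c=r.camera(n); cv2.imwrite(f'pics/{f}.png',c['image'][:,:,::-1]); np.savez(f'pics/{f}.npz',**c); return c
def cloud(c):
    f=200/np.tan(np.radians(float(c['fovy']))/2)
    v,u=np.mgrid[0:400,0:640].astype(np.float64)
    K=np.array([[f,0,float(c['cx'])],[0,f,float(c['cy'])],[0,0,1]])
    p=cv2.undistortPoints(np.stack([u.ravel(),v.ravel()],1)[:,None],K,np.array([float(c['k1']),0,0,0])).reshape(400,640,2)
    d=c['depth']; P=np.dstack([p[...,0]*d,p[...,1]*d,d])
    W=(P-c['t'])@c['R']; W[d==0]=np.nan
    return W
E
python3 - <<'E'
from h import *
for n in('top','scene'):
    c=snap(n,n+'1'); print(n,c['fovy'],c['k1'],-c['R'].T@c['t'])
s=r.read_state();print(s['time'],s['eef_pos'],s['ee_rot'],s['ft_force'],s['finger_gap'],r.tcp_to_grasp)
E
```

```text
top 55.720844436954124 -0.03691410002269257 [ 338.42237834 -101.35616482  914.70766009]
scene 49.138768629431404 0.0004805067840883384 [-246.45749648 -628.78597578  468.65242965]
0.1 [ 191.43565756 -568.30692787  230.57656952] [-3.14035834e+00 -2.83257262e-04  3.24795969e-01] [ 0.38816505 -0.39033643  0.18052   ] 85.30325471699193 18.700000000000003
```

View pics/top1.png

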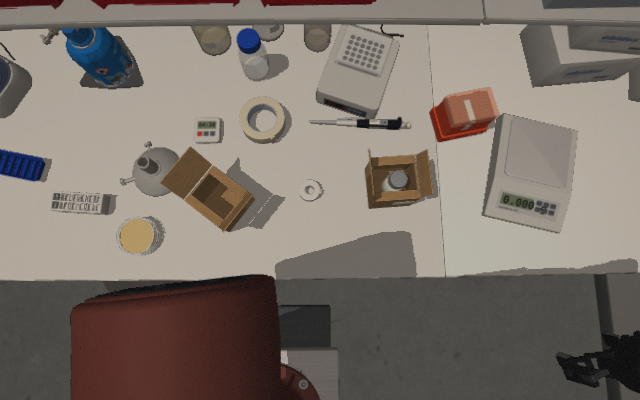

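View pics/scene1.png

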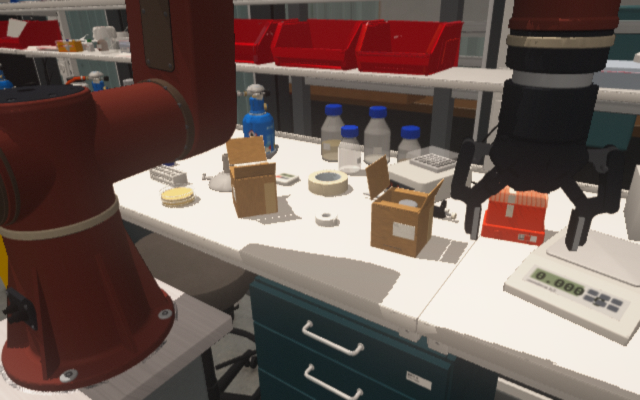

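The top view shows the vial carton at about (398,180), with its broad flap at left (375,175) and short flap at right (427,175). The empty carton is at (213,190). Next I measure the vial carton.

```bash
python3 - <<'E'
from h import *
c=dict(np.load('pics/top1.npz')); W=cloud(c); np.set_printoptions(precision=0,suppress=True)
sub=W[135:225,350:450].reshape(-1,3); sub=sub[(sub[:,2]>15)]
print(sub.min(0),sub.max(0))
for v in (158,165,175,185,195,203):
    print(v,[tuple(int(t) if t==t else None for t in W[v,u]) for u in (364,367,370,374,380,390,398,405,412,418,422,426,430,434)])
# rim points
m=(sub[:,2]>96)&(sub[:,2]<110); print(cv2.minAreaRect(sub[m][:,:2].astype(np.float32)))
im=c['image'][130:225,345:455]; cv2.imwrite('pics/crop1.png',cv2.resize(im[:,:,::-1],None,fx=6,fy=6,interpolation=cv2.INTER_CUBIC))
s=dict(np.load('pics/scene1.npz'));W=cloud(s)
S=W[150:260,355:450].reshape(-1,3);S=S[S[:,2]>110];print(S.min(0),S.max(0))
# spare and tall things
t=cloud(c)[0:270].reshape(-1,3); 
E
```

```text
[ 477. -448.   15.] [ 659. -220.  176.]
158 [(604, -234, 0), (605, -242, 0), (554, -222, 172), (574, -242, 102), (574, -255, 103), (574, -278, 101), (574, -296, 102), (574, -312, 102), (574, -328, 100), (571, -338, 113), (567, -343, 125), (564, -348, 136), (604, -402, 0), (603, -412, 0)]
165 [(586, -234, 0), (576, -236, 38), (539, -221, 173), (558, -241, 103), (558, -255, 103), (577, -292, 33), (577, -312, 31), (579, -331, 25), (561, -330, 90), (555, -337, 111), (552, -343, 121), (549, -349, 131), (585, -400, 0), (585, -411, 0)]
175 [(561, -233, -2), (552, -235, 35), (544, -237, 67), (536, -241, 98), (559, -272, 3), (540, -280, 83), (537, -296, 92), (537, -312, 93), (541, -332, 76), (534, -338, 104), (530, -342, 120), (528, -348, 130), (525, -353, 140), (560, -409, -1)]
185 [(535, -232, -1), (533, -238, 11), (523, -238, 56), (514, -240, 98), (534, -271, 2), (519, -281, 74), (514, -295, 93), (533, -333, 3), (519, -332, 70), (534, -366, 1), (510, -343, 112), (507, -347, 126), (504, -352, 139), (534, -407, 0)]
195 [(510, -231, 0), (510, -239, -1), (502, -240, 41), (477, -227, 174), (490, -252, 101), (490, -274, 102), (490, -291, 103), (490, -307, 102), (490, -322, 103), (490, -336, 99), (488, -342, 112), (485, -347, 123), (508, -395, 0), (508, -404, 3)]
203 [(490, -231, 0), (490, -238, -1), (485, -241, 26), (477, -242, 78), (478, -257, 70), (479, -282, 59), (480, -301, 56), (481, -319, 49), (489, -349, 0), (488, -364, 0), (489, -375, -1), (489, -385, -3), (488, -394, 0), (488, -404, 0)]
((530.2537841796875, -289.2739562988281), (100.85559844970703, 102.5311050415039), 3.6450142860412598)
[ 474. -356.  110.] [ 583. -217.  176.]
```

View pics/crop1.png

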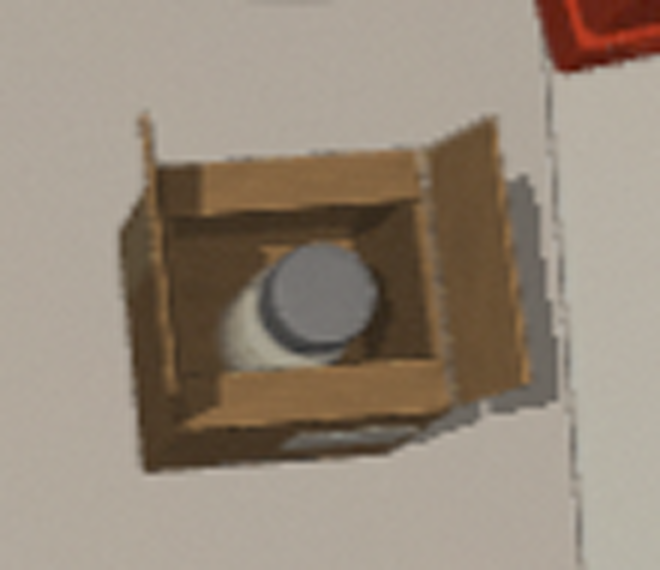

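```bash
python3 -m crank '[{"offset":[50,-8,0],"delta_rot":[0,0,0.03],"gripper":1},{"offset":[100,-16,0],"delta_rot":[0,0,0.07],"gripper":1},{"offset":[145,-24,0],"delta_rot":[0,0,0.1],"gripper":1},{"offset":[190,-32,0],"delta_rot":[0,0,0.13],"gripper":1},{"offset":[240,-40,0],"delta_rot":[0,0,0.16],"gripper":1},{"offset":[290,-48,0],"delta_rot":[0,0,0.2],"gripper":1},{"offset":[340,-56,0],"delta_rot":[0,0,0.23],"gripper":1},{"offset":[385,-64,0],"delta_rot":[0,0,0.265],"gripper":1},{"offset":[385,-64,0],"delta_rot":[0,0,0.265],"gripper":1},{"offset":[385,-64,0],"delta_rot":[0,0,0.265],"gripper":1},{"offset":[385,-64,0],"delta_rot":[0,0,0.265],"gripper":1},{"offset":[385,-64,0],"delta_rot":[0,0,0.265],"gripper":1}]' 30
python3 - <<'E'
from h import *
c=snap('scene','scene2')
W=cloud(dict(np.load('pics/top1.npz')));S=W[140:235,130:260].reshape(-1,3);S=S[S[:,2]>20];print('spare ext',S.min(0),S.max(0))
# yaw from rim lines
T=cloud(dict(np.load('pics/top1.npz')))
S=T[135:225,350:450].reshape(-1,3);m=(S[:,2]>97)&(S[:,2]<106)&(S[:,1]<-250)&(S[:,1]>-330);S=S[m]
for q in (S[S[:,0]>530],S[S[:,0]<530]):
    b=np.arange(-328,-252,8); e=[(y+4,(q[(q[:,1]>=y)&(q[:,1]<y+8),0].max() if q[0,0]>530 else q[(q[:,1]>=y)&(q[:,1]<y+8),0].min())) for y in b]
    print(np.polyfit(*np.array(e).T,1))
E
```

```text
time: 1.3
eef_pos: [534.9, -386.0, 231.3]
ee_rot: [3.141, 0.0, 0.058]
ft_force: [0.7, -0.5, 0.7]
finger_gap: -0.3
grip_force: 0.0
spare ext [411.76595255  21.98002915  20.00619588] [647.34121567 333.05140182 164.97999387]
[-6.72754899e-02  5.60187855e+02]
[-6.96114145e-02  4.60145918e+02]
```

View pics/scene2.png

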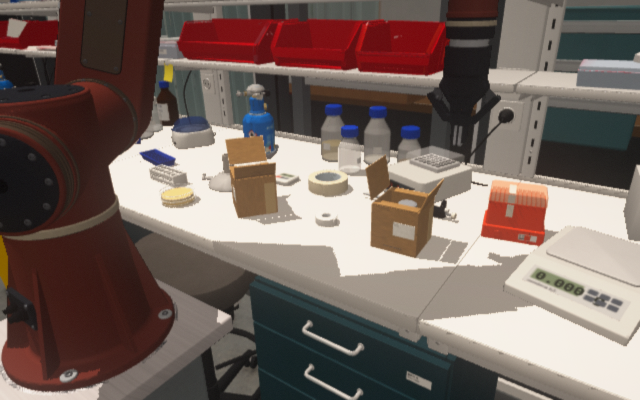

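The closed fingers are above the outside of the short flap. I descend, then start pushing.

```bash
python3 -m crank '[{"offset":[0,0,40],"delta_rot":[0,0,0],"gripper":1},{"offset":[0,0,80],"delta_rot":[0,0,0],"gripper":1},{"offset":[0,0,104],"delta_rot":[0,0,0],"gripper":1},{"offset":[0,0,104],"delta_rot":[0,0,0],"gripper":1},{"offset":[0,-10,104],"delta_rot":[0,0,0],"gripper":1},{"offset":[0,-20,104],"delta_rot":[0,0,0],"gripper":1},{"offset":[0,-27,104],"delta_rot":[0,0,0],"gripper":1},{"offset":[0,-34,104],"delta_rot":[0,0,0],"gripper":1},{"offset":[0,-40,103],"delta_rot":[0,0,0],"gripper":1},{"offset":[0,-46,102],"delta_rot":[0,0,0],"gripper":1},{"offset":[0,-46,102],"delta_rot":[0,0,0],"gripper":1}]'
python3 - <<'E'
from h import *
c=snap('scene','scene3')
im=c['image'][120:280,330:530]; cv2.imwrite('pics/crop3.png',cv2.resize(im[:,:,::-1],None,fx=3.5,fy=3.5,interpolation=cv2.INTER_CUBIC))
E
```

```text
time: 2.45
eef_pos: [533.3, -338.3, 129.6]
ee_rot: [-3.141, -0.0, 0.061]
ft_force: [-0.5, 0.3, 0.7]
finger_gap: -0.2
grip_force: 0.0
```

View pics/crop3.png

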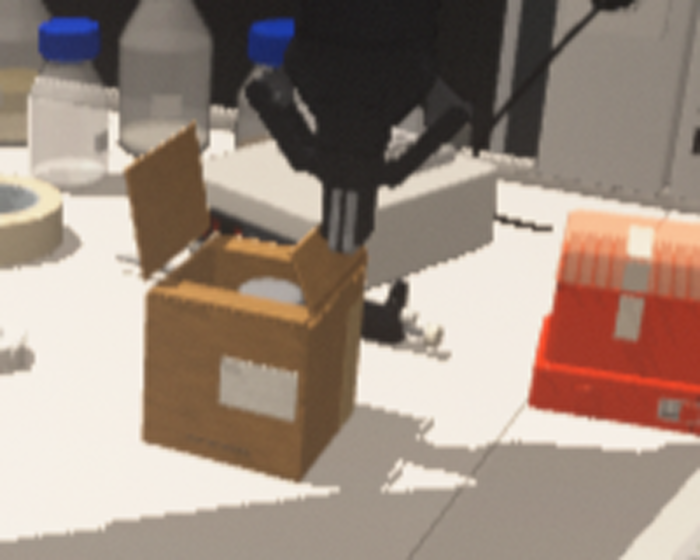

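The flap now leans inward with the fingers on its outer face, at about crop (335,245). I keep following the arc down.

```bash
python3 -m crank '[{"offset":[0,-6,3],"delta_rot":[0,0,0],"gripper":1},{"offset":[0,-10,7],"delta_rot":[0,0,0],"gripper":1},{"offset":[0,-14,12],"delta_rot":[0,0,0],"gripper":1},{"offset":[0,-18,17],"delta_rot":[0,0,0],"gripper":1},{"offset":[0,-21,21],"delta_rot":[0,0,0],"gripper":1},{"offset":[0,-22,24],"delta_rot":[0,0,0],"gripper":1},{"offset":[0,-22,26],"delta_rot":[0,0,0],"gripper":1},{"offset":[0,-22,26],"delta_rot":[0,0,0],"gripper":1},{"offset":[0,-22,26],"delta_rot":[0,0,0],"gripper":1},{"offset":[0,-22,26],"delta_rot":[0,0,0],"gripper":1}]'
```

```text
time: 3.5
eef_pos: [531.8, -317.2, 105.8]
ee_rot: [3.141, -0.0, 0.06]
ft_force: [-7.6, 5.6, 22.2]
finger_gap: 0.1
grip_force: 10.7
```

```bash
python3 -m crank '[{"offset":[0,0,-5],"delta_rot":[0,0,0],"gripper":1},{"offset":[0,0,-50],"delta_rot":[0,0,0],"gripper":1},{"offset":[0,0,-100],"delta_rot":[0,0,0],"gripper":1},{"offset":[0,0,-140],"delta_rot":[0,0,0],"gripper":1},{"offset":[0,-40,-140],"delta_rot":[0,0,0],"gripper":1},{"offset":[0,-85,-140],"delta_rot":[0,0,0],"gripper":1},{"offset":[0,-130,-140],"delta_rot":[0,0,0],"gripper":1},{"offset":[0,-138,-140],"delta_rot":[0,0,0],"gripper":1},{"offset":[0,-138,-140],"delta_rot":[0,0,0],"gripper":1}]'
python3 - <<'E'
from h import *
c=snap('scene','scene4')
im=c['image'][120:280,330:530]; cv2.imwrite('pics/crop4.png',cv2.resize(im[:,:,::-1],None,fx=3.5,fy=3.5,interpolation=cv2.INTER_CUBIC))
E
```

```text
time: 4.4
eef_pos: [523.6, -178.0, 243.1]
ee_rot: [-3.141, 0.0, 0.062]
ft_force: [-0.7, -0.5, 0.2]
finger_gap: 0.1
grip_force: 0.0
```

View pics/crop4.png

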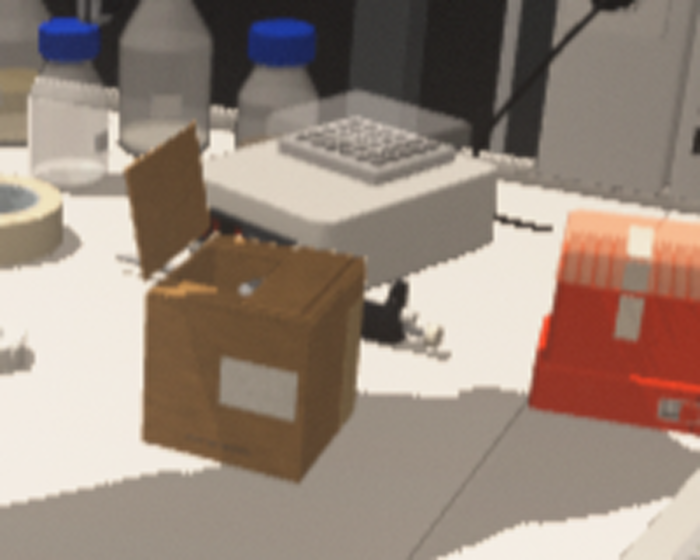

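The short flap lies flat at crop (310,270), and the broad flap still stands open. Now the broad flap.

```bash
python3 -m crank '[{"offset":[0,0,45],"delta_rot":[0,0,0],"gripper":1},{"offset":[0,0,93],"delta_rot":[0,0,0],"gripper":1},{"offset":[0,0,93],"delta_rot":[0,0,0],"gripper":1},{"offset":[0,15,93],"delta_rot":[0,0,0],"gripper":1},{"offset":[0,25,93],"delta_rot":[0,0,0],"gripper":1},{"offset":[0,35,93],"delta_rot":[0,0,0],"gripper":1},{"offset":[0,44,93],"delta_rot":[0,0,0],"gripper":1},{"offset":[0,53,93],"delta_rot":[0,0,0],"gripper":1},{"offset":[0,61,93],"delta_rot":[0,0,0],"gripper":1},{"offset":[0,71,96],"delta_rot":[0,0,0],"gripper":1},{"offset":[0,81,100],"delta_rot":[0,0,0],"gripper":1},{"offset":[0,81,100],"delta_rot":[0,0,0],"gripper":1}]'
python3 -m crank '[{"offset":[0,7,6],"delta_rot":[0,0,0],"gripper":1},{"offset":[0,14,12],"delta_rot":[0,0,0],"gripper":1},{"offset":[0,18,19],"delta_rot":[0,0,0],"gripper":1},{"offset":[0,22,26],"delta_rot":[0,0,0],"gripper":1},{"offset":[0,25,32],"delta_rot":[0,0,0],"gripper":1},{"offset":[0,26,36],"delta_rot":[0,0,0],"gripper":1},{"offset":[0,26,37],"delta_rot":[0,0,0],"gripper":1},{"offset":[0,26,37],"delta_rot":[0,0,0],"gripper":1},{"offset":[0,26,37],"delta_rot":[0,0,0],"gripper":1},{"offset":[0,26,37],"delta_rot":[0,0,0],"gripper":1}]'
```

```text
time: 5.65
eef_pos: [528.1, -261.5, 142.3]
ee_rot: [-3.141, 0.001, 0.059]
ft_force: [0.1, -0.1, 0.1]
finger_gap: 0.2
grip_force: 0.0
time: 6.65
eef_pos: [530.0, -286.1, 108.5]
ee_rot: [3.141, -0.0, 0.06]
ft_force: [-8.2, 7.0, 18.2]
finger_gap: -0.1
grip_force: 9.3
```

```bash
python3 -m crank '[{"offset":[0,0,-5],"delta_rot":[0,0,0],"gripper":1},{"offset":[0,0,-50],"delta_rot":[0,0,0],"gripper":1},{"offset":[0,0,-100],"delta_rot":[0,0,0],"gripper":1},{"offset":[0,0,-130],"delta_rot":[0,0,0],"gripper":1},{"offset":[0,0,-130],"delta_rot":[0,0,0],"gripper":1},{"offset":[0,0,-130],"delta_rot":[0,0,0],"gripper":1}]'
python3 - <<'E'
from h import *
c=snap('scene','scene5')
im=c['image'][120:280,330:530]; cv2.imwrite('pics/crop5.png',cv2.resize(im[:,:,::-1],None,fx=3.5,fy=3.5,interpolation=cv2.INTER_CUBIC))
S=cloud(c)[175:260,355:450].reshape(-1,3);S=S[(S[:,2]>85)&(S[:,2]<200)&(abs(S[:,0]-530)<50)&(abs(S[:,1]+289)<50)]
for y in range(-335,-240,10):
    q=S[abs(S[:,1]-y)<5,2]; print(y,len(q),np.percentile(q,[50,95]).round() if len(q) else '')
E
```

```text
time: 7.25
eef_pos: [530.4, -286.7, 236.5]
ee_rot: [3.141, -0.001, 0.06]
ft_force: [-0.1, -1.2, -0.4]
finger_gap: 0.1
grip_force: 0.0
-335 234 [ 99. 107.]
-325 144 [106. 107.]
-315 144 [106. 107.]
-305 158 [107. 110.]
-295 146 [109. 110.]
-285 118 [109. 110.]
-275 118 [109. 110.]
-265 105 [109. 110.]
-255 102 [109. 110.]
-245 90 [109. 110.]
```

View pics/crop5.png

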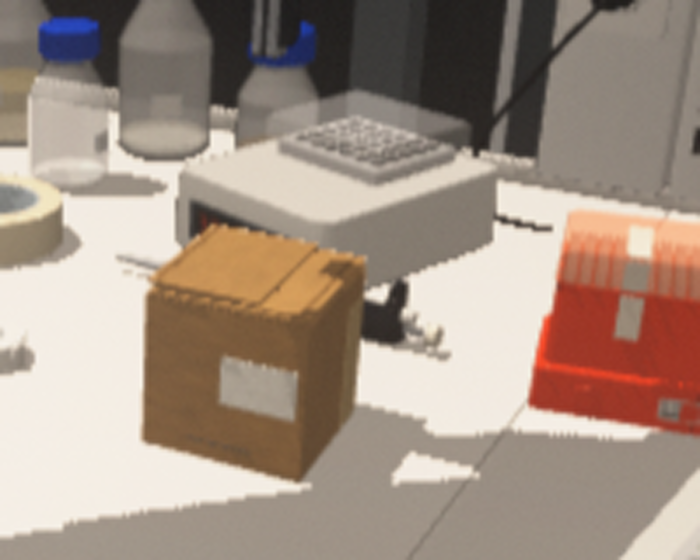

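Both flaps lie flat: the broad one at crop (230,265), overlapping the short one at (315,285). Their heights are level at about 109 mm and 106 mm.

```bash
python3 -c "
from station import r
print(r.close_job())"
```

```text
the job is handed in; nothing more can be done
None
```

The carton with the vial is closed, short flap first and broad flap over it, both measured flat; the arm was lifted clear, the empty carton was left alone, and the job was handed in at about 7.3 s (no verdict was returned).

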